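Fit the parrot's T-perch and tighten its clamp with the click wrench

ROBOT

A 7-joint arm with a two-finger parallel gripper is mounted at the origin on the work surface. World frame = base frame: x ahead of the robot, y to its left, z up, the work surface at z = 0. Lengths are in m, angles in rad, forces in N, time in s.
With the tool pointing down it reaches from about 0.425 to 1.025 m from the base axis. Payload 9.4 kg.
Tool frame: the origin (TCP) lies on the front face of the gripper's body, between the roots of the fingers; the fingertips stand 73 mm ahead of it and the grasp point (between the pads) lies 54 mm ahead of it; z points along the fingers, x is the direction in which the jaws open and shut, and the axes are right-handed (so a half turn about z gives the same grasp; the last joint's range is limited). The gripper opens to 85 mm and grips with 20 to 120 N. Pads are 22 mm wide; open, the fingers measure 114 mm over their backs; the gripper's body (76 mm by 85 mm) begins 54 mm behind the grasp point. The pads swing forward as they close: fully open they stand 13 mm farther back than shut.
Start: joints at [1.166, 0.599, -0.003, 1.599, 0.002, 0.943, -0.08], TCP at [0.233, -0.686, 0.304] pointing down, gripper open.
Joint ranges: [-2.57, 2.57], [-0.35, 1.97], [-1.29, 1.29], [0.11, 2.56], [-1.05, 4.19], [0.11, 1.86], [-2.63, 2.63]. Speed limits (rad/s): [2.22, 2.22, 3.01, 3.01, 3.14, 3.14, 3.14].

INTERFACE

Orientations are given as a rotation vector (axis times angle).
In Python, from rig import manip gives the robot as it stands. The module is installed in compiled form; this text tells all that it offers.
- The arm moves only by the tool servo_tool, never from a script. Its argument "deltas" is a list that holds one entry, the list of rows, each a list of 7 numbers: the finger opening in mm, from 0 to 85.4, then the shift along the tool's x, y, z in mm, then the turn, a rotation vector about the tool's x, y, z in rad. In form: [[[fingers, x, y, z, wx, wy, wz], ...]]. A call has 1 to 12 rows; each row is the pose to reach, as a shift and turn from the pose commanded when the call began, along the tool's axes at that moment; what a row does not reach only later rows make up. A row lasts 1/12 s, in which the tool goes at most 41.7 mm and 7.16 degrees, less where a joint would pass 70% of its speed; a pose out of reach is approached as far as the arm can. A call with a gripper value outside its range is refused whole. The fingers move at their own pace and stop on an object; "squeeze" is the grip in N (left out, the last holds). Time passes only in rows, so rows that repeat a pose let the fingers close. It gives the time, the measured TCP pose, the force and the opening at its end, in the units of the state.
- manip.read_state(): the state, without advancing time (a new reading comes with each control period).
- manip.capture(name): name is "side" or "top" or "wrist"; returns (picture, depth): 384x512x3 uint8, red, green, blue; 384x512 float32, m along the optical axis (not along the pixel's ray), 0 where there is no reading.
- manip.get_calibration(name): a dict with "fx", "fy", "cx", "cy" (pixels), "dist" ([k1, k2, p1, p2, k3] as OpenCV has them; the pictures are not rectified), "origin" and "rotation" of the camera in the world. Camera axes: x right, y up, looking along -z (the intrinsics and any distortion apply to the point x, -y, -z); pixel columns grow to the right and rows downward; lengths in m; the calibration is good to about 2 mm. A picture is of the moment at which its call begins: read the wrist's pose just before it. get_calibration takes no time and is no camera call; for the wrist camera it gives the pose at the moment of the call.
- manip.finish_job(): hands the job in, once; it reports no verdict.
The state is a dict: "time": time; "joint_pos": joint angles; "joint_vel": joint speeds; "effort": joint torques, N m; "tool_pos": TCP position; "tool_rot": TCP orientation; "wrist_force": force on the tool from outside, world axes, zero at the start; "moment": the same for the moment, N m; "finger_gap": opening from 0.0 (shut) to 1.0 (fully open).
Only numpy, scipy, OpenCV 4.12 (cv2) and the standard library are available. Lean on these libraries where they do the work, as an engineer would, in place of code of your own. Each camera call takes 0.05 s, during which the arm holds its last target. There are 200 camera calls.

TASK

Take the wooden T-perch out of its parking block, stand it fully home and upright in the clamp's collar and let go of it. Then push the click wrench's handle clockwise (seen from above) until its breakaway joint just gives, stop at once without pushing on past the click, and back off so that the handle springs straight again. Leave the bird's other toys where they are.

Things in the scene. Friction and masses are not known exactly. Their poses are not given: they have to be found in the camera images.
- perch_bar (a point): centre of the crossbar of the loose T-perch (about 70 g): a bare cedar bar 110 x 18 x 18 mm, level on top of an upright round wooden post 20 mm across. y runs along the bar, z up along the post. The post's foot (edge tapered over 3 mm) is 109 mm below this point. Starts standing in the parking block, this point 119 mm above the table. Any yaw of the bar is fine in the clamp.
- park: fixed plywood parking block 75 x 75 x 40 mm, origin under its centre; the perch starts in its central upright hole, 23.5 mm wide, 30 mm deep, floor 10 mm above the table
- clamp: perch clamp, fixed to the table; origin on the table under the axis of its upright bolt, z up. Base plate 155 x 80 x 12 mm, from 53 mm before to 103 mm beyond the origin along x. The collar lies along +x, the wrench points roughly along -x. The perch's crossbar passes over the wrench.
- collar (a point): centre of the collar's mouth, 62 mm above the table, 62 mm from the bolt's axis along the clamp's +x: an upright round hole 24 mm wide with a 2 mm chamfer, 50 mm deep (floor 12 mm above the table), in an aluminium block 56 x 60 x 50 mm. With the perch home its crossbar's centre is 59 mm above this point.
- bolt (a point): point on the bolt's upright axis, 75 mm above the table, the wrench's mid-height. The wrench's head (34 mm wide, top at 91 mm) stays on the bolt and turns with it. Tightening is clockwise from above: it runs down easily (about 0.25 N m) for some 25 to 50 degrees until the bolt seats, at an angle nothing shows beforehand, stops hard there, and the breakaway joint takes the load.
- wrench_neck (a point): the wrench's breakaway pivot (upright axis) on its short neck, 40 mm from the bolt's axis, 75 mm above the table; x axis along the neck towards the bolt, z up. Turns with the bolt. The angle between this x and the grip's x is the joint's bend: 0 straight, 0.05 rad and more clicked, over 0.14 rad overtightened; it springs back to 0 when let go.
- wrench_grip (a point): middle of the handle's rubber grip, 110 mm from the breakaway pivot, 150 mm from the bolt's axis. x along the handle towards the bolt, z up. Level round bar 24 mm thick, ending 54 mm further out. Pushed square here: about 2 N runs the bolt down; once seated it is rigid to 6 N, then gives: 8 N at the click (6 mm of give here), 12 N at 15 mm of give (overtightened, 0.14 rad).
- foot_toy: bystander: lime acrylic dumb-bell foot toy, 88 mm long, 36 mm discs; leave alone
- bell: bystander: stainless bell, 52 mm wide, 50 mm tall; leave alone
- block_a: bystander: cedar block 45 x 45 x 30 mm; leave alone
- block_b: bystander: cedar block 45 x 35 x 30 mm; leave alone
- bead_ring: bystander: violet silicone bead ring, 84 mm across, 20 mm high; leave alone
- treat_box: bystander, fixed: clear treat box with lid, 100 x 140 x 75 mm, origin under its centre
Things that resemble listed ones, but are neither listed nor needed, are in the scene too. Leave any red look-alike of the part that bears perch_bar alone.

How it is judged:
On the way, in this order (a step that is already met when the one before it is completed fails the run):
1. the T-perch stands fully home and upright in the collar, let go (z of perch_bar in the frame of clamp below 0.125 m and horizontal distance between perch_bar and collar below 0.012 m and angle between perch_bar's own z axis and vertical below 0.1 rad and contact force between the fingers and perch below 0.1 N), for 0.2 s.
2. the wrench's breakaway joint has given (bent at least 0.05 rad) (z of perch_bar in the frame of clamp below 0.125 m and horizontal distance between perch_bar and collar below 0.012 m and angle between perch_bar's own z axis and vertical below 0.1 rad and angle between the x axis of wrench_neck and the x axis of wrench_grip, either way round above 0.05 rad), for 0.05 s.
At the end, for the whole second after the job is handed in: The perch stands home in the collar at rest (crossbar centre less than 125 mm above the clamp's underside, within 12 mm of the collar's axis, tilt below 0.1 rad); the wrench handle has been turned more than 50 mm from its start, stays there and is straight again (bend below 0.03 rad) (z of perch_bar in the frame of clamp below 0.125 m and horizontal distance between perch_bar and collar below 0.012 m and angle between perch_bar's own z axis and vertical below 0.1 rad and angle between the x axis of wrench_neck and the x axis of wrench_grip, either way round below 0.03 rad and distance of wrench_grip from where it was at the start of the episode above 0.05 m and linear speed of perch below 0.02 m/s); the robot touches nothing.
It fails at once if the handle is pushed on past the click: breakaway joint bent beyond 0.14 rad (overtightened) (angle between the x axis of wrench_neck and the x axis of wrench_grip, either way round above 0.14 rad).
It fails at once if a bystander is displaced by more than 30 mm (distance of any of foot_toy, bell, block_a, block_b, bead_ring from where it was at the start of the episode above 0.03 m).
It also fails if it takes over 69 s, if anything falls off the work surface, if the arm or the gripper's body presses on something with over 40 N, if the wrist force passes 120 N, or if a joint passes its speed limit or range.

## Working session

There is one attempt and no reset: what is moved stays moved. The work goes in short steps, Python scripts to look and compute and a tool call to move; the robot and the scene stay as the last step left them, time stands still between calls to the robot, and variables do not carry over. Pictures are saved under pics/ and viewed, about 8 in all and at most 12, crops included, and the job is handed in when it is done.

Besides the shell and the picture viewer there is one more tool, called after "Request:" by a JSON object that holds its "op" and its "data". servo_tool: Moves the arm, as the interface text tells. Its arguments: {"type":"object","properties":{"deltas":{"type":"array","items":{"type":"array","items":{"type":"array","items":{"type":"number"}}}},"squeeze":{"type":"number"}},"required":["deltas"]}

```bash
mkdir -p pics; cat > h.py <<'E'
import numpy as np, cv2
from rig import manip
def cap(n,save=None):
    cal=manip.get_calibration(n); im,d=manip.capture(n)
    if save: cv2.imwrite(f'pics/{save}.png',im[:,:,::-1]); np.savez(f'{save}.npz',im=im,d=d,**{k:np.array(v) for k,v in cal.items()})
    return im,d,cal
def ray(c,u,v):
    K=np.array([[c['fx'],0,c['cx']],[0,c['fy'],c['cy']],[0,0,1]],float)
    p=cv2.undistortPoints(np.array([[[u,v]]],float),K,np.array(c['dist'],float))[0,0]
    R=np.array(c['rotation']); 
    return np.array(c['origin']),R@np.array([p[0],-p[1],-1])
def onz(c,u,v,z):
    o,r=ray(c,u,v); return o+r*(z-o[2])/r[2]
def dep(c,u,v,d):
    o,r=ray(c,u,v); return o+r*d
def load(n):
    return dict(np.load(n+'.npz'))
E
python3 - <<'E'
from h import *
for n in('top','side'):
    im,d,c=cap(n,n+'1'); print(n,c)
a=np.hstack([cv2.imread('pics/top1.png'),cv2.imread('pics/side1.png')])
print(manip.read_state())
E
```

```text
top {'fx': 450.57865656183236, 'fy': 450.57865656183236, 'cx': 253.4556604335533, 'cy': 190.51085529867657, 'dist': array([-0.08011889,  0.        ,  0.        ,  0.        ,  0.        ]), 'origin': array([0.55280107, 0.01765801, 1.34600797]), 'rotation': array([ 0.00868305, -0.04195287, -1.55528565])}
side {'fx': 372.15954176017726, 'fy': 372.15954176017726, 'cx': 255.57602293661165, 'cy': 192.0997157706417, 'dist': array([-0.02712037,  0.        ,  0.        ,  0.        ,  0.        ]), 'origin': array([ 0.25964281, -0.64044952,  0.81248006]), 'rotation': array([ 0.79942016, -0.19656249, -0.45099724])}
{'time': 0.1, 'joint_pos': array([ 1.16628549,  0.60004145, -0.00257078,  1.60007268,  0.00178699,
        0.94289676, -0.07981147]), 'joint_vel': array([-0.00098902, -0.00297226,  0.00163931, -0.00356945,  0.00010274,
        0.00060517,  0.0001004 ]), 'effort': array([ 4.85678815e-03, -7.77991104e+01,  1.56967387e+00, -2.58623725e+01,
        1.26030759e-02,  5.51086385e-03,  3.31285378e-05]), 'tool_pos': array([ 0.23333626, -0.68607463,  0.30309735]), 'tool_rot': array([-2.55360482e+00,  1.82868244e+00,  1.89964945e-03]), 'wrist_force': array([ 0.42401016,  0.72347406, -0.26666516]), 'moment': array([0.05420947, 0.01096765, 0.00807268]), 'finger_gap': 0.9970954424456228}
```

View pics/top1.png

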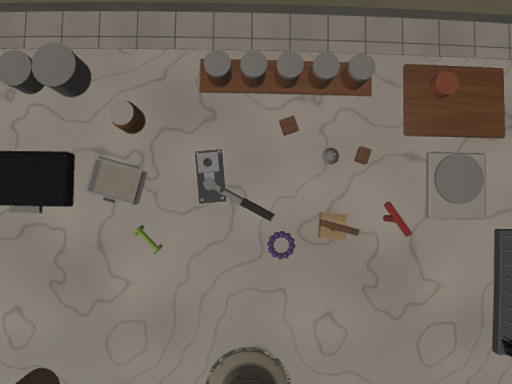

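View pics/side1.png

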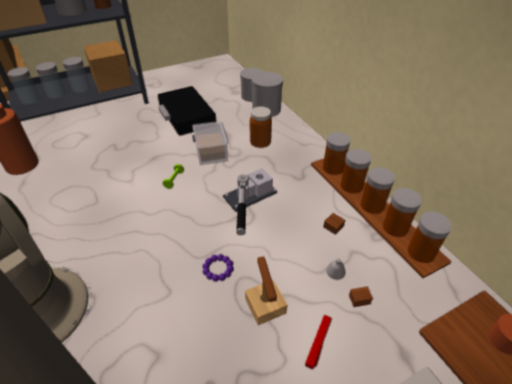

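The top view shows the wooden T-perch in its block at (338,227), and its look-alike, the red T, lying at (397,219). I choose the wooden one. The clamp is at (210,177), its collar at (207,162) and the wrench grip at (257,209).

```bash
sed -i "s/R=np.array(c\['rotation'\]);/R=cv2.Rodrigues(np.array(c['rotation'],float))[0]/" h.py
python3 - <<'E'
from h import *
t=load('top1'); im=t['im']; d=t['d']
def P(u,v): return dep(t,u,v,d[int(round(v)),int(round(u))]).round(4)
for n,u,v in [('bar',338,227),('table',300,300),('collartop',207,155),('collarhole',207,162),('head',210,184),('grip',257,209),('block',325,235),('base',218,198)]: print(n,P(u,v),d[v,u])
# points at heights
vv,uu=np.mgrid[0:384,0:512]
K=np.array([[t['fx'],0,t['cx']],[0,t['fy'],t['cy']],[0,0,1]]);R=cv2.Rodrigues(t['rotation'])[0]
p=cv2.undistortPoints(np.stack([uu.ravel(),vv.ravel()],-1).astype(float)[:,None],K,t['dist'])[:,0]
X=(np.c_[p[:,0],-p[:,1],-np.ones(len(p))]*d.ravel()[:,None])@R.T+t['origin']
X=X.reshape(384,512,3); np.save('X.npy',X)
def reg(u0,u1,v0,v1,z0,z1):
    m=np.zeros(d.shape,bool); m[v0:v1,u0:u1]=1; m&=(X[...,2]>z0)&(X[...,2]<z1)
    return X[m],m
for n,a in [('bar',(315,365,210,245,.105,.14)),('block',(310,355,205,250,.03,.05)),('collar',(190,230,145,180,.054,.07)),('grip',(225,280,190,225,.06,.1)),('plate',(190,232,145,210,.006,.02))]:
    q,m=reg(*a); 
    if len(q)<5: print(n,len(q)); continue
    r=cv2.minAreaRect((q[:,:2]*1000).astype(np.float32)); print(n,len(q),'mean',q.mean(0).round(4),'rect',r)
g=cv2.resize(im[140:260,185:425],None,fx=3.3,fy=3.3,interpolation=cv2.INTER_CUBIC); cv2.imwrite('pics/crop1.png',g[:,:,::-1])
E
```

```text
bar [ 0.4966 -0.2398  0.1253] 1.2233301
table [ 0.2714 -0.1545  0.001 ] 1.3385314
collartop [0.6934 0.1246 0.0665] 1.280829
collarhole [0.6784 0.1286 0.0139] 1.3329005
head [0.61  0.113 0.086] 1.2589504
grip [ 0.5422 -0.0194  0.0869] 1.2586465
block [ 0.4694 -0.2187  0.0463] 1.3009658
base [0.5723 0.0942 0.0118] 1.3321937
bar 266 mean [ 0.4961 -0.2416  0.1284] rect ((496.0772399902344, -242.6614990234375), (109.85839080810547, 18.808862686157227), 75.09397888183594)
block 498 mean [ 0.4957 -0.243   0.0407] rect ((495.5749816894531, -243.81446838378906), (77.28084564208984, 75.54840087890625), 86.90087890625)
collar 392 mean [0.6721 0.1231 0.0619] rect ((665.4509887695312, 122.95353698730469), (74.60504913330078, 60.741546630859375), 2.1420481204986572)
grip 441 mean [5.523e-01 3.000e-04 8.450e-02] rect ((554.4425659179688, 4.174156188964844), (154.7323760986328, 24.318735122680664), 62.43566131591797)
plate 742 mean [0.6231 0.1168 0.0127] rect ((634.913330078125, 117.91333770751953), (120.86872100830078, 180.5290985107422), 87.08654022216797)
```

View pics/crop1.png

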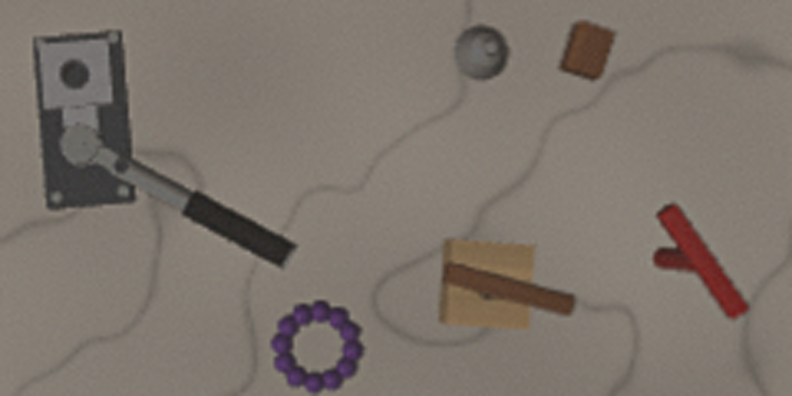

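The crop confirms the brown T standing in the plywood block, its bar running from (445,272) to (573,305). The red T lies beside it at (700,260) and stays untouched. The wrench handle runs from (80,145) to (290,255).

```bash
cat >> h.py <<'E'
from scipy.spatial.transform import Rotation as Ro
def delta(p,yaw):
    "tool-frame delta to TCP p with tool down and tool x at world yaw(deg)"
    s=manip.read_state(); R=Ro.from_rotvec(s['tool_rot']); y=np.radians(yaw)
    T=Ro.from_matrix(np.array([[np.cos(y),np.sin(y),0],[np.sin(y),-np.cos(y),0],[0,0,-1]]))
    print('t',s['time'],'pos',s['tool_pos'].round(4),'F',s['wrist_force'].round(2),'gap',round(s['finger_gap'],3),'d mm',(R.inv().apply(np.array(p)-s['tool_pos'])*1000).round(1),'w',(R.inv()*T).as_rotvec().round(4))
E
python3 - <<'E'
from h import *
t=load('top1'); X=np.load('X.npy'); im=t['im']
# hole: low-depth pixels inside collar top
m=np.zeros((384,512),np.uint8); g=im.sum(2)
sub=g[155:170,199:216]; print(sub)
ys,xs=np.where(sub<150); print('hole px',xs.mean()+199,ys.mean()+155,len(xs)) if len(xs) else 0
print('hole',onz(t,207.4,162.4,.062))
# head: z~.091
a=(X[...,2]>.084); a[:170]=0;a[198:]=0;a[:,:198]=0;a[:,225:]=0
ys,xs=np.where(a); print('head',X[a].mean(0),len(xs))
# plate edges dir via dark mask
a=(X[...,2]<.02)&(g<200); a[:145]=0;a[210:]=0;a[:,:190]=0;a[:,230:]=0
q=X[a]; print(cv2.minAreaRect((q[:,:2]*1000).astype(np.float32)))
delta([.496,-.2425,.27],-14.9)
E
```

```text
[[353 361 352 354 354 353 352 356 353 349 353 357 354 353 349 356 348]
 [353 352 354 356 352 355 356 358 357 361 354 351 349 350 346 346 344]
 [349 350 349 344 343 354 348 324 332 339 344 354 345 347 344 351 349]
 [352 352 348 352 351 330 278 227 211 250 280 360 357 360 351 350 349]
 [357 350 351 362 356 231 179 156 157 185 211 261 346 354 351 345 352]
 [357 348 350 361 258 173 148 146 157 187 177 190 278 364 354 352 355]
 [359 359 358 359 247 144 140 171 171 182 161 171 207 366 362 354 356]
 [362 356 368 366 212 149 158 177 175 183 175 166 186 326 363 353 364]
 [364 352 365 364 248 148 170 168 172 182 167 170 192 356 360 356 350]
 [360 355 360 359 289 184 164 181 178 174 162 170 219 348 353 350 347]
 [359 356 350 347 358 269 198 177 172 170 165 236 334 359 356 348 346]
 [353 349 352 355 353 339 274 233 203 215 229 317 356 354 344 357 352]
 [362 349 353 356 348 360 354 351 334 354 355 361 362 358 358 358 353]
 [361 354 347 355 355 354 359 366 353 359 365 359 357 356 362 342 355]
 [364 351 352 355 358 356 356 348 349 349 355 351 354 347 353 356 360]]
hole px 204.66666666666666 161.16666666666666 6
hole [0.67272624 0.12339382 0.062     ]
head [0.60551049 0.10426643 0.14751185] 126
((637.3074951171875, 118.37626647949219), (152.21922302246094, 78.1766128540039), 5.650516033172607)
t 0.1 pos [ 0.2333 -0.6861  0.3031] F [ 0.42  0.72 -0.27] gap 0.997 d mm [-335.3 -391.5   33.5] w [-6.000e-04  1.300e-03 -9.829e-01]
```

Request:
{"op": "servo_tool", "data": {"deltas": [[[85,-60,-70,6,0,0,-0.12],[85,-90,-105,9,0,0,-0.24],[85,-120,-140,12,0,0,-0.36],[85,-150,-175,15,0,0,-0.48],[85,-180,-210,18,0,0,-0.6],[85,-210,-245,21,0,0,-0.72],[85,-240,-280,24,0,0,-0.84],[85,-270,-315,27,0,0,-0.96],[85,-300,-350,30,0,0,-0.983],[85,-335,-391,33,0,0,-0.983],[85,-335,-391,33,0,0,-0.983],[85,-335,-391,33,0,0,-0.983]]], "squeeze": 40}}

```text
time: 1.1
tool_pos: [0.4881, -0.2553, 0.2716]
tool_rot: [-3.115, 0.408, 0.001]
wrist_force: [1.0, 0.0, -0.7]
finger_gap: 1.002
```

Request:
{"op": "servo_tool", "data": {"deltas": [[[60,0,0,0,0,0,0],[60,0,0,0,0,0,0]]]}}

```text
time: 1.27
tool_pos: [0.4889, -0.2542, 0.2716]
tool_rot: [-3.115, 0.398, 0.0]
wrist_force: [-0.2, 0.4, 0.4]
finger_gap: 0.744
```

```bash
python3 - <<'E'
from h import *
delta([.496,-.2425,.182],-14.9)
im,d,c=cap('wrist','w1'); print(c['origin'],c['rotation'])
E
```

```text
t 1.2667 pos [ 0.4889 -0.2542  0.2716] F [-0.15  0.38  0.41] gap 0.744 d mm [  3.9 -13.1  89.6] w [-0.0008  0.0004  0.0058]
[ 0.50993912 -0.17400812  0.34255622] [-0.32794223  0.04127739 -0.25289893]
```

View pics/w1.png

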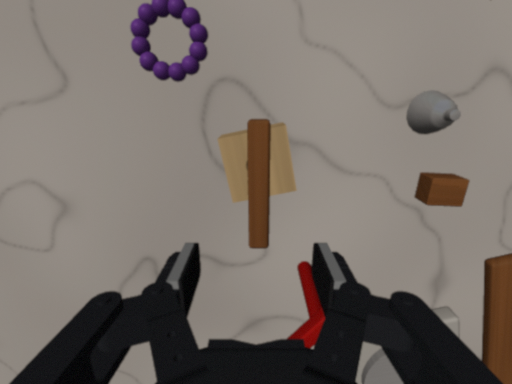

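The wrist view shows the bar upright in the picture from (259,120) to (259,247), centred between the fingers. Next I measure it here.

```bash
python3 - <<'E'
from h import *
w=load('w1'); hsv=cv2.cvtColor(w['im'],cv2.COLOR_RGB2HSV)
d=w['d']; 
P=[]
for v in range(112,256):
  for u in range(235,285):
    if 0<d[v,u]:
      p=dep(w,u,v,d[v,u])
      if p[2]>.1: P.append(p)
P=np.array(P); print(len(P),P[:,2].min(),np.median(P[:,2]),cv2.minAreaRect((P[P[:,2]>.12][:,:2]*1000).astype(np.float32)))
E
```

```text
2849 0.10074942411762872 0.12859965395045975 ((494.80718994140625, -240.96737670898438), (109.6424789428711, 18.010974884033203), 75.56904602050781)
```

Request:
{"op": "servo_tool", "data": {"deltas": [[[60,3,-14,10,0,0,0],[60,3,-14,30,0,0,0],[60,3,-14,50,0,0,0],[60,3,-14,65,0,0,0],[60,3,-14,78,0,0,0],[60,3,-14,86,0,0,0],[60,3,-14,89,0,0,0],[60,3,-14,89,0,0,0],[60,3,-14,89,0,0,0]]]}}

```text
time: 2.07
tool_pos: [0.494, -0.245, 0.1832]
tool_rot: [3.115, -0.409, 0.0]
wrist_force: [0.0, -0.5, 0.2]
finger_gap: 0.704
```

```bash
python3 - <<'E'
from h import *
delta([.4953,-.2415,.182],-14.6)
E
```

```text
t 2.0667 pos [ 0.494  -0.245   0.1832] F [ 0.03 -0.47  0.17] gap 0.704 d mm [ 0.4 -3.7  1.2] w [ 0.0003 -0.0002 -0.0061]
```

Request:
{"op": "servo_tool", "data": {"deltas": [[[60,0,-4,1,0,0,-0.006],[60,0,-4,1,0,0,-0.006],[14,0,-4,1,0,0,-0.006],[14,0,-4,1,0,0,-0.006],[14,0,-4,1,0,0,-0.006],[14,0,-4,1,0,0,-0.006],[14,0,-4,1,0,0,-0.006],[14,0,-4,1,0,0,-0.006],[14,0,-4,1,0,0,-0.006],[14,0,-4,1,0,0,-0.006]]], "squeeze": 50}}

```text
time: 2.9
tool_pos: [0.4952, -0.2405, 0.1821]
tool_rot: [3.116, -0.398, 0.001]
wrist_force: [-1.0, 0.8, 5.3]
finger_gap: 0.199
```

```bash
python3 - <<'E'
from h import *
delta([.4953,-.2415,.182],-14.6)
E
```

```text
t 2.9 pos [ 0.4952 -0.2405  0.1821] F [-0.95  0.84  5.32] gap 0.199 d mm [0.3 1.  0.1] w [ 0.0002 -0.0004  0.0008]
```

Request:
{"op": "servo_tool", "data": {"deltas": [[[14,0,0,-8,0,0,0],[14,0,0,-20,0,0,0],[14,0,0,-35,0,0,0],[14,0,0,-50,0,0,0],[14,0,0,-65,0,0,0],[14,0,0,-80,0,0,0],[14,0,0,-95,0,0,0],[14,0,0,-105,0,0,0],[14,0,0,-110,0,0,0],[14,0,0,-110,0,0,0],[14,0,0,-110,0,0,0]]]}}

```text
time: 3.82
tool_pos: [0.4949, -0.2404, 0.2916]
tool_rot: [3.116, -0.398, -0.0]
wrist_force: [0.3, 0.6, -0.6]
finger_gap: 0.199
```

```bash
python3 - <<'E'
from h import *
delta([.673,.123,.292],5.6)
im,d,c=cap('side','side2')
im2,_,_=cap('wrist','w2')
a=cv2.resize(im[180:340,170:350],(540,480))
b=im2[100:340,120:400]; b=cv2.resize(b,None,fx=.9,fy=.9)
o=np.zeros((480,800,3),np.uint8); o[:,:540]=a; o[:216,540:540+252]=b
cv2.imwrite('pics/lift.png',o[:,:,::-1])
E
```

```text
t 3.8167 pos [ 0.4949 -0.2404  0.2916] F [ 0.32  0.63 -0.64] gap 0.199 d mm [  81.  -396.5   -0.5] w [ 0.000e+00  3.000e-04 -3.518e-01]
```

View pics/lift.png

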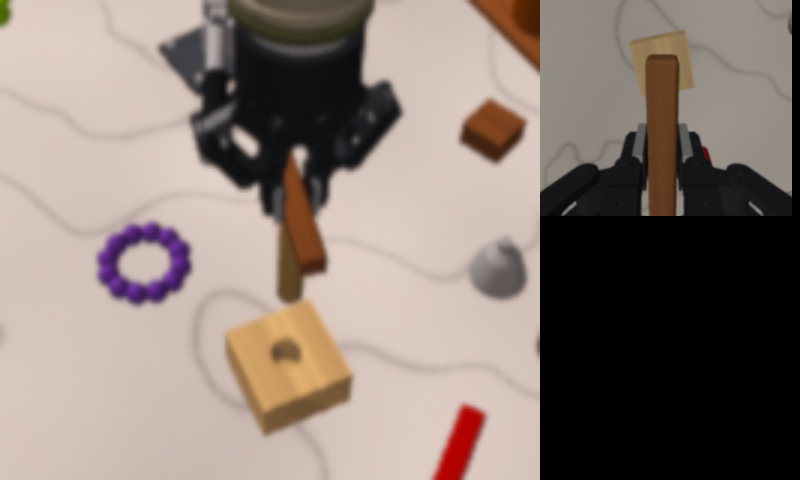

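The perch is out of the block, hanging straight in the grip with its foot at (290,295), and the hole at (286,350) is empty. Now I carry it to the collar.

Request:
{"op": "servo_tool", "data": {"deltas": [[[14,4,-20,0,0,0,-0.03],[14,12,-55,0,0,0,-0.06],[14,20,-90,0,0,0,-0.1],[14,28,-125,0,0,0,-0.13],[14,36,-160,0,0,0,-0.17],[14,44,-195,0,0,0,-0.2],[14,52,-230,0,0,0,-0.24],[14,60,-265,0,0,0,-0.27],[14,67,-300,0,0,0,-0.3],[14,74,-335,0,0,0,-0.33],[14,79,-370,0,0,0,-0.352],[14,81,-390,0,0,0,-0.352]]]}}

```text
time: 4.92
tool_pos: [0.6722, 0.1214, 0.2906]
tool_rot: [-3.135, -0.161, 0.001]
wrist_force: [0.3, 0.9, -1.0]
finger_gap: 0.203
```

Request:
{"op": "servo_tool", "data": {"deltas": [[[14,0,0,0,0,0,0],[14,0,0,0,0,0,0]]]}}

```text
time: 5.08
tool_pos: [0.6712, 0.1183, 0.2903]
tool_rot: [-3.137, -0.158, 0.003]
wrist_force: [-0.3, -0.8, -2.0]
finger_gap: 0.198
```

```bash
python3 - <<'E'
from h import *
delta([.673,.123,.292],5.6)
im,d,c=cap('side','side3')
im2,_,_=cap('wrist','w3')
o=np.hstack([cv2.resize(im[120:280,190:320],(400,492)),cv2.resize(im2,(400,300))[:, :].repeat(1,0) if 0 else cv2.copyMakeBorder(cv2.resize(im2,(400,300)),0,192,0,0,0)])
cv2.imwrite('pics/over.png',o[:,:,::-1])
E
```

```text
t 5.0833 pos [0.6712 0.1183 0.2903] F [-0.33 -0.81 -2.02] gap 0.198 d mm [ 2.3 -4.5 -1.7] w [-0.0002  0.0022  0.0029]
```

View pics/over.png

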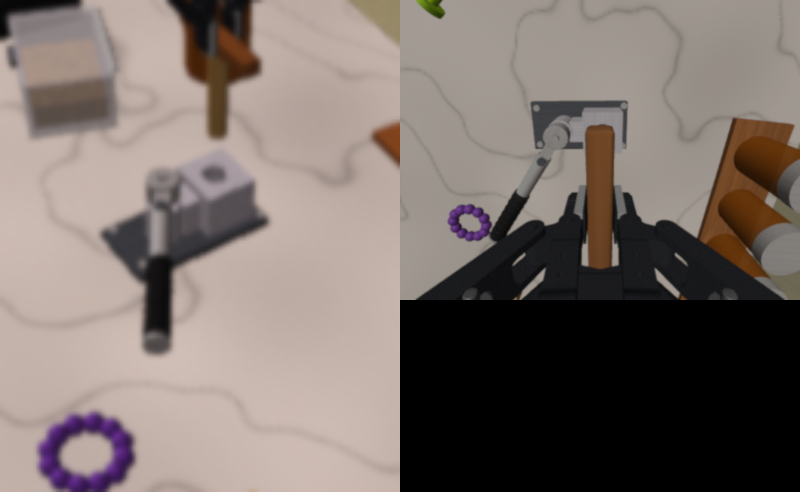

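The post hangs upright with its foot at (217,133), above the hole at (214,175) in the side crop. I check both positions with rays.

```bash
python3 - <<'E'
from h import *
s=load('side3'); g=s['im'].sum(2)
print(g[168:188,250:272])
print('hole',onz(s,259.6,176.9,.062)); 
print(s['im'][150:168,254:268].sum(2))
E
```

```text
[[548 549 550 551 549 548 548 545 541 533 524 514 516 530 538 540 538 539
  535 534 530 519]
 [552 550 550 551 550 547 540 533 522 511 500 494 498 511 529 538 541 540
  540 537 534 526]
 [552 551 549 546 540 534 519 510 498 491 487 487 488 496 508 527 538 540
  540 538 534 531]
 [552 547 537 529 519 509 501 493 487 483 483 483 486 487 495 510 530 541
  543 541 540 537]
 [538 526 513 500 496 495 495 484 474 466 466 476 480 486 486 495 511 530
  540 544 543 538]
 [511 499 492 487 487 485 473 450 425 412 420 440 458 478 485 488 494 510
  530 542 546 542]
 [489 489 485 483 480 455 413 366 332 329 341 364 404 461 483 486 489 495
  510 529 541 545]
 [480 487 487 486 470 410 323 279 271 274 278 285 334 434 480 486 486 486
  495 511 529 540]
 [462 479 484 487 468 389 282 245 252 263 265 261 294 399 473 483 485 483
  486 495 510 530]
 [415 462 482 486 478 421 326 269 260 268 272 269 296 393 467 483 481 482
  487 488 492 504]
 [363 419 461 482 485 466 413 350 313 306 313 324 352 423 472 482 482 481
  480 474 467 446]
 [370 377 419 462 483 484 470 438 405 395 400 412 430 465 482 483 474 471
  4
[... 1163 characters left out ...]
7 462 339 220 181 179 175 170 230 384 462 483 491]
 [519 514 480 348 222 182 177 176 170 247 410 463 467 468]
 [533 530 495 358 224 179 181 173 170 258 437 488 481 468]
 [534 536 499 359 226 182 177 174 169 265 454 507 500 483]
 [536 536 500 359 228 181 177 172 166 267 462 518 515 499]
 [539 537 501 362 225 180 175 173 168 268 463 522 519 509]
 [538 537 506 377 234 182 178 172 173 278 467 523 525 518]
 [540 537 510 406 266 201 189 183 203 323 481 526 530 524]
 [543 540 525 457 351 281 263 262 303 416 504 532 530 530]
 [544 543 538 516 463 421 409 410 434 497 528 534 534 531]
 [546 546 543 541 531 520 515 514 519 534 537 537 535 534]
 [545 547 546 546 545 542 537 531 533 538 540 540 537 534]]
```

```bash
python3 - <<'E'
from h import *
s=load('side3')
print(onz(s,259.4,176,.062),onz(s,259.4,177,.062),onz(s,260.6,161.5,.1182),onz(s,260.6,163,.1182))
E
```

```text
[0.67184325 0.125809   0.062     ] [0.66964515 0.1216496  0.062     ] [0.67507911 0.12529712 0.1182    ] [0.67173505 0.11900542 0.1182    ]
```

Request:
{"op": "servo_tool", "data": {"deltas": [[[14,1,-5,0,0,0,0.003],[14,1,-5,10,0,-0.002,0.003],[14,1,-5,25,0,-0.002,0.003],[14,1,-5,38,0,-0.002,0.003],[14,1,-5,46,0,-0.002,0.003],[14,1,-5,50,0,-0.002,0.003],[14,1,-5,50,0,-0.002,0.003],[14,1,-5,50,0,-0.002,0.003]]]}}

```text
time: 5.85
tool_pos: [0.6721, 0.1217, 0.2418]
tool_rot: [3.138, 0.149, -0.003]
wrist_force: [0.5, 0.6, -0.7]
finger_gap: 0.198
```

```bash
python3 - <<'E'
from h import *
delta([.672,.1235,.215],5.6)
E
```

```text
t 5.85 pos [0.6721 0.1217 0.2418] F [ 0.51  0.56 -0.72] gap 0.198 d mm [ 0.1 -1.8 26.8] w [-0.      0.0022 -0.0028]
```

Request:
{"op": "servo_tool", "data": {"deltas": [[[14,0,-2,0,0,0.002,0],[14,0,-2,3,0,0.002,0],[14,0,-2,6,0,0.002,0],[14,0,-2,9,0,0.002,0],[14,0,-2,12,0,0.002,0],[14,0,-2,15,0,0.002,0],[14,0,-2,18,0,0.002,0],[14,0,-2,20,0,0.002,0],[14,0,-2,20,0,0.002,0]]]}}

```text
time: 6.6
tool_pos: [0.6719, 0.124, 0.2213]
tool_rot: [-3.138, -0.149, 0.0]
wrist_force: [1.5, 0.0, -2.2]
finger_gap: 0.194
```

```bash
python3 - <<'E'
from h import *
delta([.672,.1235,.185],5.6)
im,d,c=cap('side','side4')
cv2.imwrite('pics/ins.png',cv2.resize(im[110:230,190:320],(520,480))[:,:,::-1])
E
```

```text
t 6.6 pos [0.6719 0.124  0.2213] F [ 1.48  0.03 -2.19] gap 0.194 d mm [ 0.1  0.5 36.3] w [-0.0003  0.0001 -0.0025]
```

View pics/ins.png

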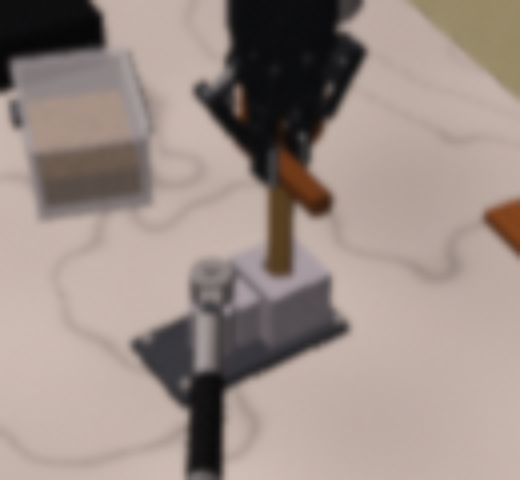

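The post is 13 mm into the collar mouth at (280,270) with no notable force. I lower it the rest of the way.

Request:
{"op": "servo_tool", "data": {"deltas": [[[14,0,0,4,0,0,0],[14,0,0,9,0,0,0],[14,0,0,14,0,0,0],[14,0,0,19,0,0,0],[14,0,0,24,0,0,0],[14,0,0,28,0,0,0],[14,0,0,32,0,0,0],[14,0,0,35,0,0,0],[14,0,0,37,0,0,0],[14,0,0,37,0,0,0],[14,0,0,37,0,0,0]]]}}

```text
time: 7.57
tool_pos: [0.6718, 0.1239, 0.1845]
tool_rot: [-3.138, -0.149, 0.0]
wrist_force: [2.7, 3.1, -3.7]
finger_gap: 0.2
```

Request:
{"op": "servo_tool", "data": {"deltas": [[[50,0,0,0,0,0,0],[50,0,0,0,0,0,0],[50,0,0,0,0,0,0],[50,0,0,0,0,0,0],[50,0,0,0,0,0,0],[50,0,0,-10,0,0,0],[50,0,0,-30,0,0,0],[50,0,0,-60,0,0,0],[50,0,0,-90,0,0,0],[50,0,0,-120,0,0,0],[50,0,0,-120,0,0,0],[50,0,0,-120,0,0,0]]]}}

```text
time: 8.57
tool_pos: [0.6724, 0.124, 0.3078]
tool_rot: [-3.137, -0.149, -0.007]
wrist_force: [-0.7, 0.5, -0.3]
finger_gap: 0.582
```

```bash
python3 - <<'E'
from h import *
delta([.6,-.05,.25],0)
im,d,c=cap('wrist','w5'); w=dict(c,d=d,im=im)
vv,uu=np.mgrid[0:384,0:512]
K=np.array([[c['fx'],0,c['cx']],[0,c['fy'],c['cy']],[0,0,1]]);R=cv2.Rodrigues(np.array(c['rotation']))[0]
def cloud(c,d):
    K=np.array([[c['fx'],0,c['cx']],[0,c['fy'],c['cy']],[0,0,1]]);R=cv2.Rodrigues(np.array(c['rotation']))[0]
    p=cv2.undistortPoints(np.stack([uu.ravel(),vv.ravel()],-1).astype(float)[:,None],K,np.array(c['dist']))[:,0]
    return ((np.c_[p[:,0],-p[:,1],-np.ones(len(p))]*d.ravel()[:,None])@R.T+np.array(c['origin'])).reshape(384,512,3)
X=cloud(c,d)
m=(X[...,2]>.118)&(X[...,2]<.14)&(abs(X[...,0]-.672)<.08)&(abs(X[...,1]-.123)<.08)
q=X[m]; print('bar',len(q),q.mean(0),cv2.minAreaRect((q[:,:2]*1000).astype(np.float32)))
m=(X[...,2]>.06)&(X[...,2]<.1)&(im.max(2)<70)&(X[...,0]<.65)
q=X[m]; print('grip',len(q)); 
if len(q)>10: print(q.mean(0),cv2.minAreaRect((q[:,:2]*1000).astype(np.float32)))
s,ds,cs=cap('side','side5')
o=np.hstack([cv2.resize(im,(400,300)),cv2.resize(s[110:260,180:380],(400,300))])
cv2.imwrite('pics/home.png',o[:,:,::-1])
E
```

```text
t 8.5667 pos [0.6724 0.124  0.3078] F [-0.68  0.51 -0.34] gap 0.582 d mm [-88.8 166.4  57.3] w [-0.0006 -0.0042  0.0948]
bar 2094 [0.67174276 0.12831814 0.13049013] ((672.1920776367188, 123.97332763671875), (17.965221405029297, 108.92727661132812), 5.558645248413086)
grip 966
[0.55730151 0.01220788 0.08500196] ((575.9751586914062, 47.311527252197266), (191.20794677734375, 23.35943603515625), 61.30623245239258)
```

View pics/home.png

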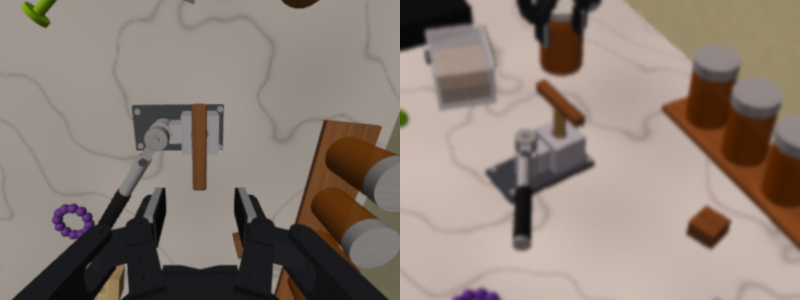

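The perch is home: bar centre at about 121 mm, 0.1 mm from the planned axis, upright, and the fingers are clear. In the wrist view the handle runs from (157,137) to (110,220). Next I put the shut fingers behind the grip, with tool −y along the push direction.

```bash
python3 - <<'E'
from h import *
delta([.58,-.036,.23],62)
E
```

```text
t 8.6667 pos [0.6714 0.1235 0.3048] F [-0.43  0.43 -0.2 ] gap 0.583 d mm [-106.1  150.1   74.9] w [ 2.000e-04  5.000e-04 -9.872e-01]
```

Request:
{"op": "servo_tool", "data": {"deltas": [[[0,-10,15,3,0,0,-0.12],[0,-20,30,10,0,0,-0.24],[0,-32,45,20,0,0,-0.36],[0,-44,62,28,0,0,-0.48],[0,-56,80,36,0,0,-0.6],[0,-68,98,44,0,0,-0.72],[0,-80,115,54,0,0,-0.84],[0,-94,132,64,0,0,-0.96],[0,-106,150,75,0,0,-0.987],[0,-106,150,75,0,0,-0.987],[0,-106,150,75,0,0,-0.987],[0,-106,150,75,0,0,-0.987]]]}}

```text
time: 9.67
tool_pos: [0.5806, -0.0351, 0.2294]
tool_rot: [-2.692, -1.617, 0.0]
wrist_force: [1.2, 0.5, -0.3]
finger_gap: -0.001
```

```bash
python3 - <<'E'
from h import *
delta([.58,-.036,.131],62)
E
```

```text
t 9.6667 pos [ 0.5806 -0.0351  0.2294] F [ 1.17  0.47 -0.27] gap -0.001 d mm [-1.1 -0.  98.4] w [-0.001  -0.0004 -0.0006]
```

Request:
{"op": "servo_tool", "data": {"deltas": [[[0,-1,0,15,0,0,0],[0,-1,0,35,0,0,0],[0,-1,0,55,0,0,0],[0,-1,0,75,0,0,0],[0,-1,0,88,0,0,0],[0,-1,0,96,0,0,0],[0,-1,0,98,0,0,0],[0,-1,0,98,0,0,0],[0,-1,0,98,0,0,0]]]}}

```text
time: 10.42
tool_pos: [0.5805, -0.0361, 0.1325]
tool_rot: [2.692, 1.618, 0.001]
wrist_force: [0.4, -0.2, 0.8]
finger_gap: -0.002
```

```bash
python3 - <<'E'
from h import *
delta([.58,-.036,.131],62)
im,d,c=cap('side','side6'); i2,_,_=cap('wrist','w6')
o=np.hstack([cv2.resize(i2,(400,300)),cv2.resize(im[110:260,160:360],(400,300))])
cv2.imwrite('pics/pre.png',o[:,:,::-1])
E
```

```text
t 10.4167 pos [ 0.5805 -0.0361  0.1325] F [ 0.38 -0.22  0.84] gap -0.002 d mm [-0.2 -0.5  1.5] w [ 0.0008 -0.0005  0.0002]
```

View pics/pre.png

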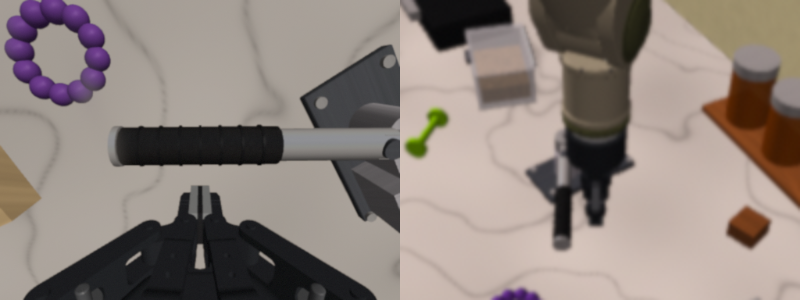

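The wrist view shows the fingers square to the handle and level with the middle of the grip: grip (118–282,145), fingers at x=200. The bolt lies at tool (150, −46) mm, so I rotate about it. The first 20° are certain to run free.

Request:
{"op": "servo_tool", "data": {"deltas": [[[0,0,-8,1,0,0,0],[0,0,-15,1,0,0,0],[0,0,-20,1,0,0,0],[0,-1.0,-26.6,1,0,0,0.0436],[0,-1.7,-33.2,1,0,0,0.0873],[0,-2.1,-39.8,1,0,0,0.131],[0,-2.2,-46.4,1,0,0,0.1745],[0,-2.1,-53.1,1,0,0,0.218],[0,-1.6,-59.7,1,0,0,0.262],[0,-0.9,-66.3,1,0,0,0.305],[0,0.2,-72.9,1,0,0,0.349],[0,0.2,-72.9,1,0,0,0.349]]]}}

```text
time: 11.52
tool_pos: [0.5147, -0.001, 0.1312]
tool_rot: [-2.933, -1.125, 0.0]
wrist_force: [0.3, 0.8, -0.0]
finger_gap: 0.002
```

Request:
{"op": "servo_tool", "data": {"deltas": [[[0,0,0,0,0,0,0],[0,0,0,0,0,0,0]]]}}

```text
time: 11.68
tool_pos: [0.5158, -0.0021, 0.131]
tool_rot: [2.932, 1.128, 0.0]
wrist_force: [1.1, 0.1, -0.3]
finger_gap: 0.001
```

```bash
cat >> h.py <<'E'
def push():
    s=manip.read_state(); R=Ro.from_rotvec(s['tool_rot']); b=np.array([.6103,.1178,s['tool_pos'][2]])
    print('t',round(s['time'],2),'bolt in tool mm',(R.inv().apply(b-s['tool_pos'])*1000).round(1),'push force(-y)',R.inv().apply(s['wrist_force']).round(2),'yaw',np.degrees(np.arctan2(*R.as_matrix()[[1,0],0])).round(2),'z',s['tool_pos'][2].round(4))
E
python3 - <<'E'
from h import *
push()
im,d,c=cap('wrist','w7')
g=cv2.imwrite('pics/w7.png',im[:,:,::-1])
E
```

```text
t 11.68 bolt in tool mm [150.5 -25.6  -0. ] push force(-y) [0.95 0.66 0.28] yaw 42.09 z 0.131
```

View pics/w7.png

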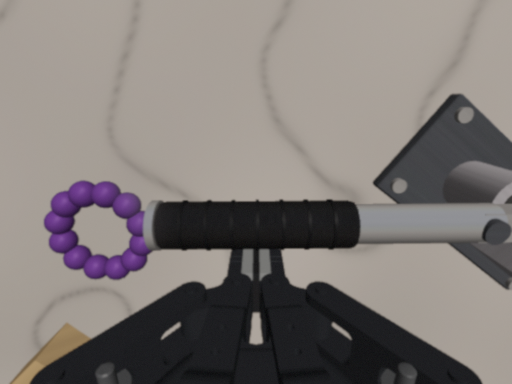

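The handle has followed and lies square against the fingers (y≈225 px), passing above the bead ring. From here I go in 7 mm steps and check the force after each one.

Request:
{"op": "servo_tool", "data": {"deltas": [[[0,-0.5,-3.6,0,0,0,0.0236],[0,-1,-7,0,0,0,0.047],[0,-1,-7,0,0,0,0.047],[0,-1,-7,0,0,0,0.047]]]}}

```text
time: 12.07
tool_pos: [0.5101, 0.0027, 0.1308]
tool_rot: [-2.958, -1.057, 0.0]
wrist_force: [0.7, 0.5, 0.4]
finger_gap: 0.0
```

Request:
{"op": "servo_tool", "data": {"deltas": [[[0,-0.5,-3.6,0,0,0,0.0236],[0,-1,-7,0,0,0,0.047],[0,-1,-7,0,0,0,0.047],[0,-1,-7,0,0,0,0.047]]]}}

```text
time: 12.4
tool_pos: [0.5048, 0.0076, 0.1308]
tool_rot: [-2.982, -0.988, 0.001]
wrist_force: [0.7, 0.4, 0.2]
finger_gap: -0.001
```

Request:
{"op": "servo_tool", "data": {"deltas": [[[0,-0.5,-3.6,0,0,0,0.0236],[0,-1,-7,0,0,0,0.047],[0,-1,-7,0,0,0,0.047],[0,-1,-7,0,0,0,0.047]]]}}

```text
time: 12.73
tool_pos: [0.4999, 0.0127, 0.1309]
tool_rot: [-3.005, -0.917, 0.0]
wrist_force: [0.5, -0.2, -0.5]
finger_gap: -0.001
```

Request:
{"op": "servo_tool", "data": {"deltas": [[[0,-0.5,-3.6,0,0,0,0.0236],[0,-1,-7,0,0,0,0.047],[0,-1,-7,0,0,0,0.047],[0,-1,-7,0,0,0,0.047]]]}}

```text
time: 13.07
tool_pos: [0.4952, 0.0179, 0.1309]
tool_rot: [-3.025, -0.846, 0.0]
wrist_force: [0.5, -0.4, 0.4]
finger_gap: 0.002
```

```bash
cat >> h.py <<'E'
def hand():
    "handle angle about bolt, from wrist depth"
    im,d,c=cap('wrist','wh'); P=[]
    for v in range(150,260,2):
        for u in range(140,500,4):
            if d[v,u]>0:
                p=dep(c,u,v,d[v,u])
                if .081<p[2]<.1: P.append(p[:2])
    P=np.array(P); vx,vy,x,y=cv2.fitLine((P*1000).astype(np.float32),cv2.DIST_HUBER,0,.01,.01).ravel()
    print('handle pts',len(P),'angle',np.degrees(np.arctan2(vy,vx)).round(2),'through',x.round(1),y.round(1))
E
python3 - <<'E'
from h import *
push(); hand()
E
```

```text
t 13.07 bolt in tool mm [150.2 -25.7  -0. ] push force(-y) [ 0.18  0.59 -0.4 ] yaw 31.26 z 0.1309
handle pts 1669 angle 32.09 through 505.7 54.8
```

Request:
{"op": "servo_tool", "data": {"deltas": [[[0,-0.5,-3.6,0,0,0,0.0236],[0,-1,-7,0,0,0,0.047],[0,-1,-7,0,0,0,0.047],[0,-1,-7,0,0,0,0.047]]]}}

```text
time: 13.45
tool_pos: [0.4908, 0.0234, 0.1309]
tool_rot: [-3.044, -0.775, 0.0]
wrist_force: [0.7, 0.4, 0.3]
finger_gap: 0.001
```

Request:
{"op": "servo_tool", "data": {"deltas": [[[0,-0.5,-3.6,0,0,0,0.0236],[0,-1,-7,0,0,0,0.047],[0,-1,-7,0,0,0,0.047],[0,-1,-7,0,0,0,0.047]]]}}

```text
time: 13.78
tool_pos: [0.4865, 0.0291, 0.1308]
tool_rot: [-3.062, -0.703, 0.0]
wrist_force: [0.0, 0.0, -0.1]
finger_gap: 0.003
```

Request:
{"op": "servo_tool", "data": {"deltas": [[[0,-0.5,-3.6,0,0,0,0.0236],[0,-1,-7,0,0,0,0.047],[0,-1,-7,0,0,0,0.047],[0,-1,-7,0,0,0,0.047]]]}}

```text
time: 14.12
tool_pos: [0.4826, 0.0349, 0.1309]
tool_rot: [-3.077, -0.631, 0.0]
wrist_force: [-0.3, -0.2, 1.3]
finger_gap: 0.0
```

Request:
{"op": "servo_tool", "data": {"deltas": [[[0,-0.5,-3.6,0,0,0,0.0236],[0,-1,-7,0,0,0,0.047],[0,-1,-7,0,0,0,0.047],[0,-1,-7,0,0,0,0.047]]]}}

```text
time: 14.45
tool_pos: [0.479, 0.041, 0.1309]
tool_rot: [-3.091, -0.559, -0.0]
wrist_force: [-0.8, -0.6, 0.3]
finger_gap: 0.001
```

```bash
python3 - <<'E'
from h import *
push(); hand()
E
```

```text
t 14.45 bolt in tool mm [149.9 -26.    0. ] push force(-y) [-0.95  0.29 -0.28] yaw 20.49 z 0.1309
handle pts 1657 angle 21.64 through 496.2 75.4
```

Request:
{"op": "servo_tool", "data": {"deltas": [[[0,-0.5,-3.6,0,0,0,0.0236],[0,-1,-7,0,0,0,0.047],[0,-1,-7,0,0,0,0.047],[0,-1,-7,0,0,0,0.047]]]}}

```text
time: 14.83
tool_pos: [0.4756, 0.0472, 0.1308]
tool_rot: [-3.104, -0.486, 0.0]
wrist_force: [-0.3, -0.1, -0.4]
finger_gap: -0.004
```

Request:
{"op": "servo_tool", "data": {"deltas": [[[0,-0.5,-3.6,0,0,0,0.0236],[0,-1,-7,0,0,0,0.047],[0,-1,-7,0,0,0,0.047],[0,-1,-7,0,0,0,0.047]]]}}

```text
time: 15.17
tool_pos: [0.4727, 0.0527, 0.1309]
tool_rot: [3.114, 0.411, -0.0]
wrist_force: [1.5, -5.8, -1.6]
finger_gap: -0.001
```

Force is now about 6 N, so the bolt has seated. I go on in small steps.

Request:
{"op": "servo_tool", "data": {"deltas": [[[0,-0.3,-2,0,0,0,0.013],[0,-0.3,-2,0,0,0,0.013],[0,-0.3,-2,0,0,0,0.013]]]}}

```text
time: 15.42
tool_pos: [0.472, 0.0541, 0.1309]
tool_rot: [3.116, 0.39, -0.0]
wrist_force: [2.1, -5.8, 0.3]
finger_gap: -0.002
```

```bash
python3 - <<'E'
from h import *
push(); hand()
E
```

```text
t 15.42 bolt in tool mm [ 1.497e+02 -2.760e+01 -1.000e-01] push force(-y) [ 0.66  6.11 -0.3 ] yaw 14.26 z 0.1309
handle pts 1664 angle 15.95 through 492.8 86.0
```

Request:
{"op": "servo_tool", "data": {"deltas": [[[0,-0.3,-2,0,0,0,0.013],[0,-0.3,-2,0,0,0,0.013],[0,-0.3,-2,0,0,0,0.013]]]}}

```text
time: 15.72
tool_pos: [0.4711, 0.0558, 0.1308]
tool_rot: [3.118, 0.369, -0.001]
wrist_force: [1.9, -6.4, -0.2]
finger_gap: 0.003
```

```bash
python3 - <<'E'
from h import *
push(); hand()
E
```

```text
t 15.72 bolt in tool mm [ 1.498e+02 -2.780e+01 -1.000e-01] push force(-y) [0.35 6.64 0.2 ] yaw 13.49 z 0.1308
handle pts 1670 angle 15.21 through 492.5 87.3
```

Request:
{"op": "servo_tool", "data": {"deltas": [[[0,-0.3,-2,0,0,0,0.013],[0,-0.3,-2,0,0,0,0.013],[0,-0.3,-2,0,0,0,0.013]]]}}

```text
time: 16.02
tool_pos: [0.4704, 0.0575, 0.1309]
tool_rot: [3.12, 0.348, -0.001]
wrist_force: [2.6, -7.5, -0.6]
finger_gap: 0.004
```

```bash
python3 - <<'E'
from h import *
push(); hand()
E
```

```text
t 16.02 bolt in tool mm [ 1.498e+02 -2.800e+01 -1.000e-01] push force(-y) [0.92 7.87 0.61] yaw 12.73 z 0.1309
handle pts 1652 angle 14.17 through 491.9 88.5
```

Request:
{"op": "servo_tool", "data": {"deltas": [[[0,-0.2,-1.2,0,0,0,0.008],[0,-0.2,-1.2,0,0,0,0.008],[0,-0.2,-1.2,0,0,0,0.008]]]}}

```text
time: 16.32
tool_pos: [0.4699, 0.0585, 0.1308]
tool_rot: [3.122, 0.335, -0.001]
wrist_force: [2.6, -7.1, 0.0]
finger_gap: -0.004
```

```bash
python3 - <<'E'
from h import *
push(); hand()
# neck direction: pivot bolt head features
im=cv2.imread('pics/wh.png'); cv2.imwrite('pics/bend.png',cv2.resize(im[140:300,300:512],None,fx=3,fy=3,interpolation=cv2.INTER_CUBIC))
E
```

```text
t 16.32 bolt in tool mm [149.8 -28.1  -0.2] push force(-y) [1.01 7.47 0.01] yaw 12.27 z 0.1308
handle pts 1658 angle 13.66 through 492.1 89.4
```

View pics/bend.png

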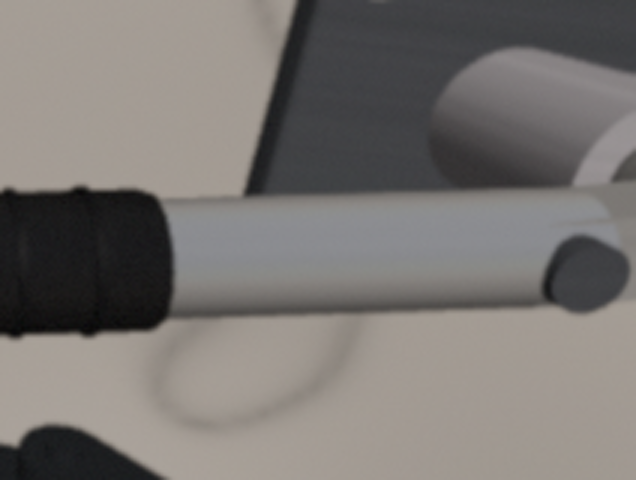

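The view shows the handle and the pivot pin at (588,272), with no break visible by eye yet. The force is about 7.5 N and the handle has turned 2.3° since seating, just short of the click.

Request:
{"op": "servo_tool", "data": {"deltas": [[[0,-0.2,-1.5,0,0,0,0.01],[0,-0.2,-1.5,0,0,0,0.01],[0,-0.2,-1.5,0,0,0,0.01]]]}}

```text
time: 16.62
tool_pos: [0.4694, 0.0598, 0.1308]
tool_rot: [3.123, 0.32, -0.001]
wrist_force: [1.6, -8.1, 0.8]
finger_gap: -0.0
```

```bash
python3 - <<'E'
from h import *
push(); hand()
E
```

```text
t 16.62 bolt in tool mm [149.8 -28.3  -0.2] push force(-y) [-0.03  8.24 -0.81] yaw 11.68 z 0.1308
handle pts 1663 angle 13.03 through 491.9 90.4
```

Request:
{"op": "servo_tool", "data": {"deltas": [[[0,-0.2,-1.3,0,0,0,0.008],[0,-0.2,-1.3,0,0,0,0.008],[0,-0.2,-1.3,0,0,0,0.008]]]}}

```text
time: 16.92
tool_pos: [0.4689, 0.0609, 0.1308]
tool_rot: [3.124, 0.307, -0.001]
wrist_force: [2.3, -8.5, 0.7]
finger_gap: 0.0
```

```bash
python3 - <<'E'
from h import *
for i in range(4): push(); hand()
E
```

```text
t 16.92 bolt in tool mm [149.8 -28.3  -0.2] push force(-y) [ 0.56  8.83 -0.69] yaw 11.22 z 0.1308
handle pts 1665 angle 12.3 through 491.5 91.1
t 16.97 bolt in tool mm [149.8 -28.4  -0.2] push force(-y) [ 1.46  8.3  -0.92] yaw 11.21 z 0.1308
handle pts 1655 angle 12.35 through 491.6 91.1
t 17.02 bolt in tool mm [149.8 -28.4  -0.2] push force(-y) [0.92 9.42 0.19] yaw 11.21 z 0.1308
handle pts 1660 angle 12.44 through 491.6 91.1
t 17.07 bolt in tool mm [149.8 -28.3  -0.2] push force(-y) [ 0.05  8.91 -0.07] yaw 11.22 z 0.1308
handle pts 1665 angle 12.35 through 491.5 91.1
```

The mean force is 8.9 N and the handle has turned 3.6° (0.063 rad) since it seated, so it has clicked with margin below 12 N. I back off now.

Request:
{"op": "servo_tool", "data": {"deltas": [[[0,0,3,0,0,0,0],[0,0,7,0,0,0,0],[0,0,12,0,0,0,0],[0,0,20,0,0,0,0],[0,0,30,0,0,0,0],[0,0,42,0,0,0,0],[0,0,50,-10,0,0,0],[0,0,50,-40,0,0,0],[0,0,50,-80,0,0,0],[0,0,50,-110,0,0,0],[0,0,50,-120,0,0,0],[0,0,50,-120,0,0,0]]]}}

```text
time: 18.12
tool_pos: [0.4795, 0.013, 0.2533]
tool_rot: [3.126, 0.309, 0.007]
wrist_force: [0.4, -0.5, -0.1]
finger_gap: 0.002
```

```bash
python3 - <<'E'
from h import *
push()
im,d,c=cap('wrist','w9'); s,ds,cs=cap('side','side9'); t,dt,ct=cap('top','top9')
P=[];B=[]
for v in range(0,384,2):
  for u in range(0,512,2):
    if d[v,u]>0:
      p=dep(c,u,v,d[v,u])
      if .081<p[2]<.1 and np.hypot(p[0]-.6103,p[1]-.1178)<.21 and p[0]<.565: P.append(p[:2])
      if .118<p[2]<.145 and np.hypot(p[0]-.672,p[1]-.124)<.07: B.append(p)
P=np.array(P,np.float32); vx,vy,x,y=cv2.fitLine(P*1000,cv2.DIST_HUBER,0,.01,.01).ravel()
n=np.array([-vy,vx]); print('handle',len(P),np.degrees(np.arctan2(vy,vx)),'bolt offset from line mm',(n@(np.array([610.3,117.8])-[x,y])).round(2))
if len(B)>20:
  B=np.array(B); print('bar',len(B),B[:,2].mean(),B.mean(0),cv2.minAreaRect((B[:,:2]*1000).astype(np.float32)))
o=np.hstack([cv2.resize(im,(400,300)),cv2.resize(s[110:260,160:360],(400,300))]); o=np.vstack([o,cv2.resize(t[120:260,130:430],(800,373))[:300]])
cv2.imwrite('pics/end.png',o[:,:,::-1])
E
```

```text
t 18.12 bolt in tool mm [148.8 -77.2   0.6] push force(-y) [0.3  0.57 0.14] yaw 11.29 z 0.2533
handle 1098 17.52652 bolt offset from line mm -1.48
bar 30 0.1207110030558682 [0.66785515 0.07535231 0.120711  ] ((667.6771240234375, 76.6424331665039), (2.8130781650543213, 16.09423065185547), 10.88597583770752)
```

View pics/end.png

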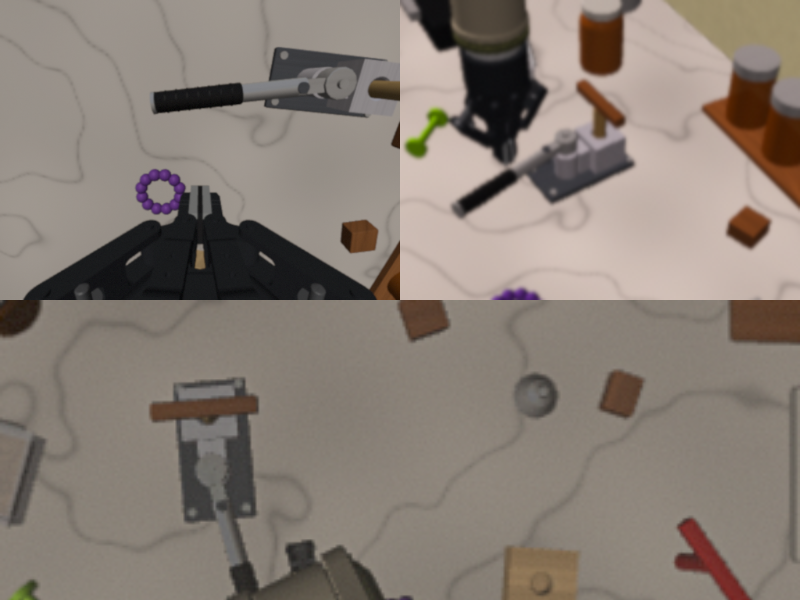

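The handle swung back from 12.4° to 17.5°, and its line passes 1.5 mm from the bolt axis, so it is straight. The perch is standing, the toys are in place and the arm is clear.

```bash
python3 -c "
from rig import manip; print(manip.finish_job())"
```

```text
the job is handed in; nothing more can be done
None
```

The perch is standing home in the collar, the wrench has clicked and sprung back straight, and the job is handed in. It reported no verdict.

- **Perch:** I took it from the parking block, lowered it into the collar and let go. The wrist depth after release put the crossbar centre about 121 mm above the table, on the collar axis to within about 1 mm and upright. The last pictures show it still standing. My final depth check caught only the near tip of the bar, so it did not measure the perch again.
- **Wrench:** I pushed the handle clockwise about 45° until the bolt seated at about 6 N. I then went on in 1–2 mm steps and stopped at about 8.9 N. The handle had turned at least 0.063 rad after seating, past the click at 0.05 rad.
- **After backing off:** The handle swung back about 5° (0.09 rad, against the limit of 0.14). That is more than the 0.063–0.07 rad I had worked out, possibly because the two angle fits used different parts of the handle. Its line now passes 1.5 mm from the bolt axis, so it is straight, and the grip is well over 50 mm from its start.
- **Other toys:** The bead ring, bell, both blocks, the foot toy and the red T look unmoved in the last pictures. I judged this by eye and did not measure it. The arm is clear of everything, and the job took about 18 s of the 69 s.

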